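# Clamp the medal die in the engraving fixture

### The job

Ready the brass medal die for engraving: push it along the fixture's guide rails until it sits fully home against the end stop, then press the handle of the toggle clamp down past its dead point until it snaps into lock with the pad bearing on the die. It is all pushing and pressing with the fingertips: do not lift the die out of its channel, leave the tools and other pieces lying about where they are, and finish clear of everything.

Things in the scene. Friction and masses are not known exactly. Their poses are not given: they have to be found in the camera images.
- fixture: engraving fixture: aluminium plate 225 x 100 x 12 mm fixed to the bench (x -80 to 145 mm), with two guide rails, an end stop and a toggle clamp. Origin: on the bench, under the middle of the stop's face. x: level, along the rails, from the stop to the channel's open end; y: across the channel; z: up. The die slides on the plate's top, z = 12 mm
- stop_face (a point): middle of the end stop's face, fixture (0, 0, 19) mm. The stop spans x -8 to 0 mm and stands 10 mm above the plate, lower than the die. The rails, 50 mm apart inside and 8 mm high, run from x = 6 to 132 mm
- die: brass medal die: loose block 70 mm long (its x, along the rails), 46 mm wide, 14 mm thick, 0.3 to 0.45 kg, with a raised round medal face 30 mm across, 2 mm high. Origin: centre of its underside. It starts flat between the rails, 15 to 50 mm short of the stop. Home: its -x end face on the stop, origin at fixture x = 35 mm. It takes 2 to 5 N to slide
- die_center (a point): centre of the die, 7 mm above its underside; the end face to push is 35 mm from it on the +x side (away from the stop)
- clamp_handle (a joint): angle of the clamp handle against the clamp arm (rad), growing as the handle is pressed down: 0 to about 0.6 at the start (open), 1.83 at the dead point, 1.95 at its locked stop. It stays where it is left until the pad meets the die; from there it resists with up to about 5 N at the grip until the dead point, then snaps down by itself
- handle_end (a point): tip of the handle's black grip, on its centre line; the grip ends here: 72 mm long, 16 mm wide (fixture y), 11 mm thick, straight in line with the pin (112 mm). Starts steep, leaning to -x, near fixture x -83 to -103, z 139 to 149 mm; is pressed towards -x and down in the plane y = 0, through x -130, z 84 (dead point) to x -134, z 67 mm (locked)
- handle_pivot (a point): pin on which the handle turns, at the top of the clamp arm; it travels as the clamp closes, from about fixture x -41 to -35, z 45 to 50 mm (open) to x -23, z 54 mm (locked), y = 0. The clamp's base stands behind the stop, x -72 to -16 mm; its arm is raised over the stop while open, up to about 85 mm above the bench
- pad: the clamp's rubber pad, 13 mm across, 12 mm long, sprung on the end of the clamp arm. Origin: centre of its pressing face. Locked, it presses on the die's top 14 mm from the stop with about 30 N
- spare_block: a plain brass block, 70 x 46 x 14 mm, without a medal face, lying on the bench beyond the fixture; a bystander, origin under its centre
- hammer: a hammer lying on the bench on the robot's side of the fixture, 210 mm long; a bystander
- file: a hand file with a wooden handle, about 180 mm long, lying on the bench beyond the fixture; a bystander
- flux_bottle: a small amber jar with a black cap, 42 mm across and 70 mm tall, upright on the bench; a bystander, origin under its centre
- loupe: a black eye loupe, 33 mm across and 28 mm tall, standing on the bench; a bystander, origin under its centre
- gold_ring: a finger ring, 22 mm across and 6 mm tall, lying flat on the bench; a bystander, origin under its centre
- polish_tin: a flat round metal tin, 60 mm across and 32 mm tall, on the bench; a bystander, origin under its centre
Things that resemble listed ones, but are neither listed nor needed, are in the scene too. What is shaped like the die but grey, orange or pink is not meant.

How it is judged:
On the way, in this order (a step that is already met when the one before it is completed fails the run):
1. the die sits home against the stop while the clamp is still open (x of die_center in the frame of fixture between 0.032 and 0.0375 m and y of die_center in the frame of fixture between -0.005 and 0.005 m and z of die_center in the frame of fixture below 0.022 m and angle between the x axis of die and the x axis of fixture, either way round below 0.07 rad and value of joint clamp_handle below 1.679 rad), for 0.2 s.
2. the handle has snapped past its dead point into lock and the pad bears on the die (x of die_center in the frame of fixture between 0.032 and 0.0375 m and y of die_center in the frame of fixture between -0.005 and 0.005 m and z of die_center in the frame of fixture below 0.022 m and angle between the x axis of die and the x axis of fixture, either way round below 0.07 rad and value of joint clamp_handle above 1.904 rad and contact force between pad and die above 10 N), for 0.2 s.
At the end, for the whole second after the job is handed in: the die lies flat between the rails, within 2.5 mm of the stop and square to it (within 0.07 rad), the clamp handle is within 0.05 rad of its locked stop (past the dead point), and the pad presses on the die with more than 10 N; all at rest (all of step 2 and linear speed of die below 0.02 m/s and velocity of joint clamp_handle between -0.1 and 0.1 rad/s); the robot touches nothing.
It fails at once if the die is lifted or tipped (its centre rises by more than 10 mm, or it tilts by more than 0.25 rad) (z of die_center in the frame of fixture above 0.029 m or angle between die's own z axis and vertical above 0.25 rad).
It fails at once if another piece on the bench is moved by more than 30 mm (distance of any of spare_block, hammer, file, flux_bottle, loupe, gold_ring, polish_tin from where it was at the start of the episode above 0.03 m).
It also fails if it takes over 42 s, if anything falls off the work surface, if the arm or the gripper's body presses on something with over 40 N, if the wrist force passes 120 N, or if a joint passes its speed limit or range.

### The arm

A 6-joint arm with a two-finger parallel gripper is mounted at the origin on the work surface. World frame = base frame: x ahead of the robot, y to its left, z up, the work surface at z = 0. Lengths are in m, angles in rad, forces in N, time in s.
With the tool pointing down it reaches from about 0.3 to 0.775 m from the base axis. Payload 14.6 kg.
Tool frame: the origin (TCP) lies at the very end of the fingers, on their centre line; the grasp point (between the pads) lies 19 mm behind it; z points along the fingers, y is the line along which they close (so a half turn about z gives the same grasp; the last joint's range is limited). The gripper opens to 94 mm and grips with 3 to 60 N. Pads are 16 mm wide; open, the fingers measure 119 mm over their backs; the gripper's body (75 mm by 177 mm) begins 78 mm behind the grasp point.
Start: joints at [1.095, 0.3, 1.521, -0, 1.321, -0.067], TCP at [0.219, 0.505, 0.205] pointing down, gripper open.
Joint ranges: [-3.03, 3.03], [-0.79, 2.21], [0.23, 2.52], [-1.04, 4.18], [0, 3.07], [-2.55, 2.55]. Speed limits (rad/s): [2.22, 2.22, 2.57, 3.14, 3.14, 3.14].

### API

Orientations are given as [roll, pitch, yaw] about the fixed x, y, z axes, in that order (R = Rz(yaw) Ry(pitch) Rx(roll)).
In Python, from station import * gives the robot as it stands.
- The arm moves only by the tool jog_arm, never from a script. Its argument "rows" is a list of rows, each a list of 3 entries, a list of its own where there are three numbers: the shift along the tool's x, y, z in m, then the turn about the tool's z in degrees, then the finger opening in m, from 0 to 0.094. A call has 1 to 12 rows; each row shifts and turns the commanded pose from where the row before left it, along the tool's axes as they then stand; what a row does not reach is not made up. A row lasts 1/12 s, in which the tool goes at most 41.7 mm and 7.16 degrees, less where a joint would pass 70% of its speed; a pose out of reach is approached as far as the arm can. A call is refused whole if a number of a shift passes 0.0417 or a number of a turn 7.16, either way. A call with a gripper value outside its range is refused whole. The fingers move at their own pace and stop on an object; "squeeze" is the grip in N (left out, the last holds). Time passes only in rows, so rows that do not move let the fingers close. It gives the time, the measured TCP pose, the force, the opening and the grip force at its end, in the units of the state.
- get_obs(): the state, without advancing time (a new reading comes with each control period).
- camera(name): name is "side" or "top" or "wrist"; returns a dict with "image" (480x640x3 uint8, red, green, blue), "range_z" (480x640 float32, m along the optical axis (not along the pixel's ray), 0 where there is no reading), "K" (3x3 intrinsics, pixels), "k1" (the pictures are not rectified: a ray, as slopes to the right and down, at radius r is drawn at 1 + k1 r^2 times it, then the intrinsics apply), "world_from_camera" (4x4, takes a point from camera to world coordinates); the wrist camera has in their place "T_tool_cam" (4x4, takes a point from camera to tool coordinates, whose origin is the TCP and whose axes are the flange's). Camera axes: x right, y up, looking along -z (the intrinsics and any distortion apply to the point x, -y, -z); pixel columns grow to the right and rows downward; lengths in m; the calibration is good to about 2 mm. A picture is of the moment at which its call begins: read the wrist's pose just before it.
- hand_in(): hands the job in; it is judged then, once.
Trained networks look in a picture, given as the dict that the camera call returned (one of the last four; its "shot" number tells which), for a name from the list of things; names that differ only in an ending like _2 or _b are one class to them, and where a whole thing is asked for, a point or a joint stands for the part that bears it (a point fixed in the world has none). Each returns a list of dicts, best first, with "p" (0 to 1); they miss things now and then, are a little off and sometimes report something else, mostly with a low value. They report only what shows in the picture. A call takes as long as a camera call. They do not tell look-alikes from the thing itself.
- search_frame(label, picture): "at" ([column, row] as shares, 0 to 1, of the picture: columns of its width, rows of its height, amid what is visible of it).
- spot_point(label, picture): "at" ([column, row] as shares, 0 to 1, of the picture: columns of its width, rows of its height: a listed point, or the origin of a listed thing).
The state is a dict: "time_s": time; "qpos": joint angles; "joint_vel": joint speeds; "tau": joint torques, N m; "ee_pos": TCP position; "eef_rot": TCP orientation; "force": force on the tool from outside, world axes, zero at the start; "moment": the same for the moment, N m; "grip_width": finger opening in m; "grip_force": force on a finger pad.
Only numpy, scipy, OpenCV 4.12 (cv2) and the standard library are available. Lean on these libraries where they do the work, as an engineer would, in place of code of your own. Each camera call takes 0.05 s, during which the arm holds its last target. There are 200 camera calls.

## Working session

There is one attempt and no reset: what is moved stays moved. The work goes in short steps, Python scripts to look and compute and a tool call to move; the robot and the scene stay as the last step left them, time stands still between calls to the robot, and variables do not carry over. Pictures are saved under pics/ and viewed, at most 10 in all, crops included, and the job is handed in when it is done.

Besides the shell and the picture viewer there is one more tool, called after "Call:" as name(argument=value, ...), one argument or row to a line, values as JSON. jog_arm: Moves the arm, as the interface text tells. Its arguments: {"type":"object","properties":{"rows":{"type":"array","items":{"type":"array"}},"squeeze":{"type":"number"}},"required":["rows"]}

```bash
mkdir -p pics; cat > h.py <<'E'
from station import *
import numpy as np, cv2
from scipy.spatial.transform import Rotation as R
def ray(c,u,v):
    K=np.array(c["K"]); xd=(u-K[0,2])/K[0,0]; yd=(v-K[1,2])/K[1,1]
    x,y=xd,yd
    for _ in range(20):
        s=1+c["k1"]*(x*x+y*y); x,y=xd/s,yd/s
    return np.array([x,-y,-1.0])
def T_of(c,o=None):
    if "world_from_camera" in c: return np.array(c["world_from_camera"])
    T=np.eye(4); T[:3,:3]=R.from_euler('xyz',o["eef_rot"]).as_matrix(); T[:3,3]=o["ee_pos"]
    return T@np.array(c["T_tool_cam"])
def pt(c,u,v,o=None,z=None):
    T=T_of(c,o); r=ray(c,u,v)
    if z is None:
        d=c["range_z"][int(v)-1:int(v)+2,int(u)-1:int(u)+2]; d=d[d>0]
        if len(d)==0: return None
        return T[:3,:3]@(r*np.median(d))+T[:3,3]
    w=T[:3,:3]@r; return T[:3,3]+w*(z-T[2,3])/w[2]
E
python3 - <<'E'
from h import *
print(get_obs())
for n in ["top","side"]:
    c=camera(n); cv2.imwrite(f"pics/{n}0.png",c["image"][:,:,::-1])
    print(n,T_of(c)[:3,3].round(3))
    for l in ["die","die_center","handle_end","handle_pivot","stop_face","fixture","spare_block","pad"]:
        for f in (search_frame,spot_point):
            try:
                for r in f(l,c)[:3]:
                    u,v=r["at"][0]*640,r["at"][1]*480; p=pt(c,u,v)
                    print(l,f.__name__[:4],round(r["p"],2),round(u),round(v),None if p is None else p.round(3))
            except Exception as e: print(l,f.__name__,str(e)[:60])
E
```

```text
{'time_s': 0.0, 'qpos': array([ 1.09541565e+00,  3.00457518e-01,  1.52159150e+00, -1.91821280e-06,
        1.32069975e+00, -6.65972902e-02]), 'joint_vel': array([-0.00111917,  0.00149744,  0.00018863, -0.00091478, -0.00151846,
       -0.0014085 ]), 'tau': array([-2.25498243e-04, -5.31809199e+01, -3.52744675e+01,  7.08105974e-02,
        2.44509632e-02, -8.13506813e-05]), 'ee_pos': array([0.21850047, 0.50444384, 0.20488938]), 'eef_rot': array([-3.14043898e+00, -7.50828876e-05,  2.73280970e+00]), 'force': array([ 0.46030407, -0.8033729 ,  0.62712934]), 'moment': array([-0.04032235,  0.02825167,  0.00478323]), 'grip_force': 0.0, 'grip_width': 0.09405331003102677}
top [ 0.447 -0.083  0.924]
die call 0.97 342 219 [ 0.584 -0.115  0.029]
die call 0.68 468 149 [ 0.717 -0.355  0.016]
die call 0.6 207 215 [0.595 0.133 0.015]
die call 0.92 278 344 [0.361 0.001 0.016]
die call 0.88 207 211 [0.602 0.132 0.017]
die call 0.7 466 150 [ 0.715 -0.35   0.018]
die_center call 0.97 467 151 [ 0.712 -0.351  0.017]
die_center call 0.85 281 346 [ 0.358 -0.005  0.017]
die_center call 0.77 473 217 [ 0.587 -0.3
[... 1617 characters left out ...]
276 [0.571 0.05  0.148]
handle_end call 0.47 361 317 [0.468 0.029 0.032]
handle_pivot call 0.57 300 287 [0.569 0.042 0.116]
handle_pivot call 0.67 302 297 [0.569 0.026 0.071]
stop_face call 0.75 300 294 [0.575 0.003 0.051]
stop_face call 0.95 301 290 [0.568 0.036 0.101]
fixture call 0.89 300 296 [0.571 0.025 0.072]
fixture call 0.95 300 300 [0.571 0.027 0.064]
spare_block call 0.94 232 292 [ 0.703 -0.019  0.014]
spare_block call 0.51 301 296 [0.57  0.026 0.074]
spare_block call 0.93 233 293 [ 0.701 -0.018  0.014]
spare_block call 0.24 301 259 [ 0.584 -0.103  0.026]
pad call 0.69 301 288 [0.568 0.038 0.107]
pad call 0.58 354 352 [0.477 0.096 0.028]
pad call 0.17 232 292 [ 0.702 -0.019  0.014]
```

View pics/top0.png

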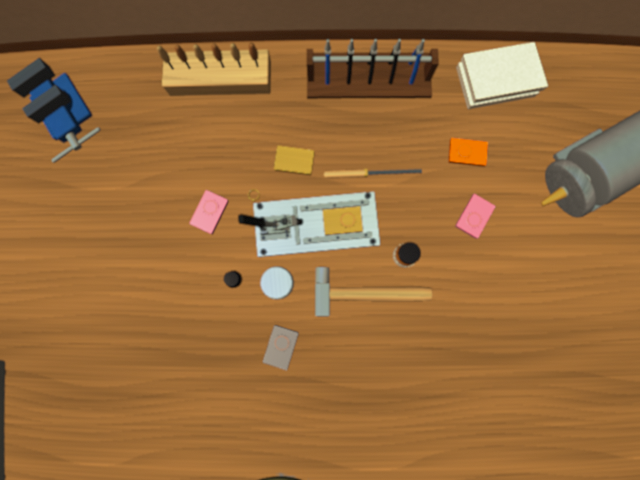

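View pics/side0.png

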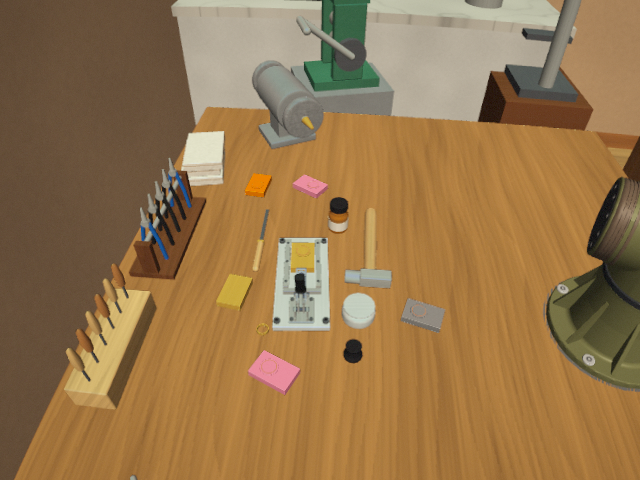

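The top view shows the fixture around (315,224), with the brass die with its round medal inside the rails at (343,220). The die-shaped candidates are:
- pink (208,212) and (476,216)
- orange (468,151)
- grey (281,347)
- plain brass spare_block (294,159)

Only (343,220) is brass, has a medal face and sits between the rails. The clamp handle is the black bar at (250,220), on the left. I'll confirm with a crop and fit the frame.

```bash
python3 - <<'E'
from h import *
c=camera("top"); im=c["image"]; hsv=cv2.cvtColor(im,cv2.COLOR_RGB2HSV)
cv2.imwrite("pics/crop.png",cv2.resize(im[180:270,230:400,::-1],None,fx=4.5,fy=4.5,interpolation=cv2.INTER_CUBIC))
m=((hsv[...,1]<60)&(hsv[...,2]>120)).astype(np.uint8); m[:185]=0;m[262:]=0;m[:,:240]=0;m[:,390:]=0
n,l,s,_=cv2.connectedComponentsWithStats(m); k=1+np.argmax(s[1:,4]); ys,xs=np.where(l==k)
P=np.array([pt(c,u,v,z=.012)[:2]*1000 for u,v in zip(xs,ys)],np.float32)
r=cv2.minAreaRect(P); print("plate",r, cv2.boxPoints(r).round())
ctr=np.array(r[0]); b=cv2.boxPoints(r); e=[b[1]-b[0],b[2]-b[1]]; e=max(e,key=np.linalg.norm); e=e/np.linalg.norm(e); e*= -np.sign(e[1])
O=ctr-32.5*e; ny=np.array([-e[1],e[0]]); print("O",O,"ex",e,"yaw",np.arctan2(e[1],e[0]))
m=((hsv[...,0]>15)&(hsv[...,0]<35)&(hsv[...,1]>140)&(hsv[...,2]>150)).astype(np.uint8); m[:203]=0;m[240:]=0;m[:,:315]=0;m[:,366:]=0
ys,xs=np.where(m); P=np.array([pt(c,u,v,z=.026)[:2]*1000 for u,v in zip(xs,ys)],np.float32); r=cv2.minAreaRect(P)
d=np.array(r[0])-O; print("die",r,"fix",d@e,d@ny)
g=lambda q:((np.array(q)[:2]*1000-O)@e,(np.array(q)[:2]*1000-O)@ny,q[2]*1000)
# points with depth above 90mm
for n in("top","side"):
    c=camera(n); Q=[]
    for v in range(200,330):
        for u in range(230,330):
            if c["range_z"][v,u]>0:
                q=g(pt(c,u,v)) 
                if -160<q[0]<20 and abs(q[1])<25 and q[2]>60: Q.append(q)
    Q=np.array(Q)
    for z in range(60,160,10):
        s=Q[(Q[:,2]>=z)&(Q[:,2]<z+10)]
        if len(s): print(n,z,len(s),s.min(0).round(),s.max(0).round(),s.mean(0).round())
E
```

```text
plate ((578.5367431640625, -68.0211410522461), (100.7728500366211, 225.70883178710938), 5.108930587768555) [[ 518.   40.]
 [ 538. -185.]
 [ 639. -176.]
 [ 619.   49.]]
O [575.64263678 -35.65025711] ex [ 0.08904943 -0.9960272 ] yaw -1.4816288
die ((582.691162109375, -116.21159362792969), (44.97710418701172, 65.71914672851562), 4.854919910430908) fix 80.86894730675247 -0.15341824042494068
top 60 68 [-57.  -8.  60.] [ 9.  9. 70.] [-14.  -1.  64.]
top 70 100 [-52.  -8.  71.] [-0.  9. 80.] [-16.  -1.  77.]
top 80 77 [-63.  -8.  80.] [-3.  9. 90.] [-21.   1.  82.]
top 90 45 [-64.  -9.  90.] [-52.   8. 100.] [-56.  -1.  94.]
top 100 37 [-67.  -7. 100.] [-57.   8. 110.] [-61.  -0. 105.]
top 110 33 [-71.  -7. 112.] [-62.   7. 120.] [-66.  -1. 115.]
top 120 35 [-79.  -7. 121.] [-66.   8. 130.] [-70.  -1. 125.]
top 130 38 [-79.  -7. 130.] [-71.   8. 140.] [-74.  -0. 135.]
top 140 81 [-89.  -7. 141.] [-76.   8. 149.] [-82.   0. 146.]
side 60 45 [-67.  -8.  60.] [-21.   7.  70.] [-57.  -2.  64.]
side 70 45 [-64.  -8.  70.] [-2.  8. 80.] [-30.  -2.  75.]
side 80 58 [-66.  -9.  80.] [-8.  9. 90.] [-30.  -1.  84.]
side 90 24 [-69.  -9.  90.] [-57.   9.  98.] [-65.  -1.  93.]
side 100 22 [-74.  -7. 100.] [-68.   7. 109.] [-72.  -1. 105.]
side 110 21 [-78.  -8. 111.] [-72.   8. 119.] [-76.  -0. 115.]
side 120 22 [-82.  -8. 121.] [-76.   8. 130.] [-80.  -0. 125.]
side 130 24 [-87.  -8. 130.] [-79.   7. 139.] [-84.  -1. 135.]
side 140 71 [-89.  -7. 140.] [-80.   7. 150.] [-86.   0. 146.]
side 150 2 [-82.  -2. 150.] [-82.  -1. 150.] [-82.  -1. 150.]
```

View pics/crop.png

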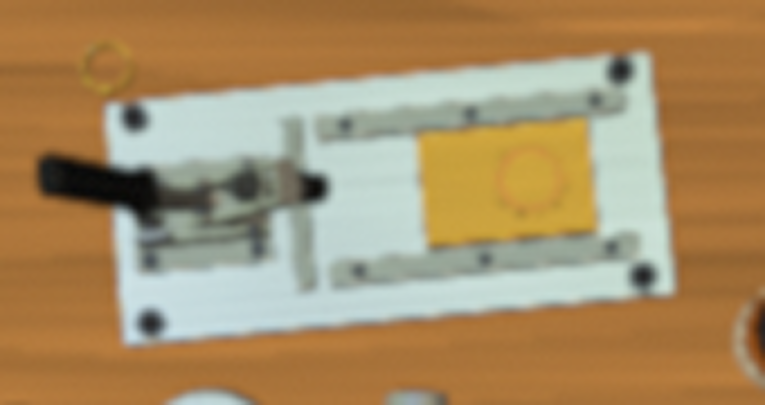

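The crop confirms it: a brass block with a medal ring between the rails, and the clamp with its black handle at the left. The die is at about fixture x 81 mm, with the face to push at about 116 mm. I'll turn first, then travel to the far side of the die.

Call:
jog_arm(
  rows=[
    [[0,0,0],6.83,0.015],
    [[0,0,0],6.83,0.015],
    [[0,0,0],6.83,0.015],
    [[0,0,0],6.83,0.015],
    [[0,0,0],6.83,0.015],
    [[0,0,0],6.83,0.015],
    [[0,0,0],6.83,0.015],
    [[0,0,0],6.83,0.015],
    [[0,0,0],6.83,0.015],
    [[0,0,0],0,0.015],
  ],
)

```text
time_s: 2.68
ee_pos: [0.2186, 0.5047, 0.2054]
eef_rot: [-3.142, 0.0, 1.654]
force: [-0.2, -0.7, -0.4]
grip_width: 0.0308
grip_force: 0.0
```

Call:
jog_arm(
  rows=[
    [[-0.03,0.013,0],0,0.015],
    [[-0.03,0.013,0],0,0.015],
    [[-0.03,0.013,0],0,0.015],
    [[-0.03,0.013,0],0,0.015],
    [[-0.03,0.013,0],0,0.015],
    [[-0.03,0.013,0],0,0.015],
    [[-0.03,0.013,0],0,0.015],
    [[-0.03,0.013,0],0,0.015],
    [[-0.03,0.013,0],0,0.015],
    [[-0.03,0.013,0],0,0.015],
    [[-0.03,0.013,0],0,0.015],
    [[-0.03,0.013,0],0,0.015],
  ],
)

```text
time_s: 3.68
ee_pos: [0.4066, 0.1585, 0.2057]
eef_rot: [3.141, -0.0, 1.665]
force: [0.6, 0.5, 0.6]
grip_width: 0.0148
grip_force: 0.0
```

Call:
jog_arm(
  rows=[
    [[-0.03,0.013,0],0,0.015],
    [[-0.03,0.013,0],0,0.015],
    [[-0.03,0.013,0],0,0.015],
    [[-0.03,0.013,0],0,0.015],
    [[-0.03,0.013,0],0,0.015],
    [[-0.03,0.013,0],0,0.015],
    [[-0.03,0.013,0],0,0.015],
    [[-0.03,0.013,0],0,0.015],
    [[-0.03,0.013,0],0,0.015],
    [[-0.03,0.013,0],0,0.015],
    [[-0.03,0.013,0],0,0.015],
    [[-0.02,0.013,0],0,0.015],
  ],
)

```text
time_s: 4.68
ee_pos: [0.593, -0.1773, 0.2053]
eef_rot: [-3.141, 0.0, 1.663]
force: [0.6, 0.2, -0.4]
grip_width: 0.015
grip_force: 0.0
```

```bash
python3 - <<'E'
from h import *
o=get_obs(); c=camera("wrist"); im=c["image"]; cv2.imwrite("pics/w1.png",im[:,:,::-1])
O=np.array([575.6,-35.65]);e=np.array([.08905,-.99603]);ny=np.array([-e[1],e[0]])
g=lambda q:np.array([(np.array(q)[:2]*1000-O)@e,(np.array(q)[:2]*1000-O)@ny,q[2]*1000]).round(1)
print("tcp",g(o["ee_pos"]), np.array(c["T_tool_cam"]).round(3))
for l in["die_center","die","stop_face"]:
    for r in spot_point(l,c)[:2]:
        u,v=r["at"][0]*640,r["at"][1]*480; print(l,r["p"],u,v,g(pt(c,u,v,o,z=.019)))
hsv=cv2.cvtColor(im,cv2.COLOR_RGB2HSV)
m=((hsv[...,0]>18)&(hsv[...,0]<35)&(hsv[...,1]>140)&(hsv[...,2]>150)).astype(np.uint8)
n,l,s,ce=cv2.connectedComponentsWithStats(m)
for k in range(1,n):
    if s[k,4]>1500:
        ys,xs=np.where(l==k); P=np.array([g(pt(c,u,v,o,z=.026))[:2] for u,v in zip(xs[::7],ys[::7])],np.float32)
        print(s[k],cv2.minAreaRect(P))
E
```

```text
tcp [142.7   4.7 205.3] [[ 0.     0.968  0.252  0.073]
 [ 1.    -0.    -0.     0.   ]
 [-0.     0.252 -0.968 -0.179]
 [ 0.     0.     0.     1.   ]]
die_center 0.75 301.312 362.88 [319.8 -13.2  19. ]
die_center 0.7 313.6 167.904 [80.2  1.9 19. ]
die 0.75 108.80000000000001 38.592 [ -46.4 -202.9   19. ]
die 0.61 305.216 356.016 [309.9  -8.2  19. ]
[ 402   51   62   81 3133] ((4.59727668762207, 120.73686218261719), (44.007266998291016, 67.43795776367188), 77.4228515625)
```

View pics/w1.png

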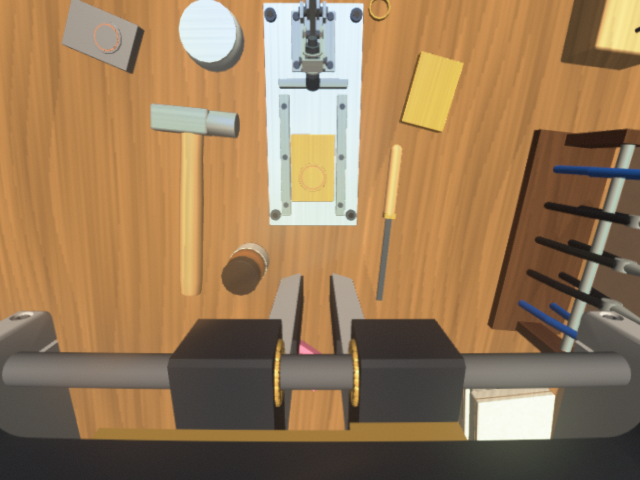

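The wrist view shows the die at (313,168), square between the rails, with the fingers beyond its outer end and the bottle at (245,268) clear of them. I'll centre up and descend.

Call:
jog_arm(
  rows=[
    [[0,-0.0035,0.018],0,0.015],
    [[0,0,0.025],0,0.015],
    [[0,0,0.025],0,0.015],
    [[0,0,0.025],0,0.015],
    [[0,0,0.025],0,0.015],
    [[0,0,0.025],0,0.015],
    [[0,0,0.02],0,0.015],
    [[0,0,0.015],0,0.015],
    [[0,0,0.009],0,0.015],
    [[0,0,0],0,0.015],
    [[0,0,0],0,0.015],
  ],
)

```text
time_s: 5.8
ee_pos: [0.5892, -0.1746, 0.0191]
eef_rot: [3.141, 0.0, 1.661]
force: [1.1, 0.4, -0.1]
grip_width: 0.0151
grip_force: 0.0
```

Call:
jog_arm(
  rows=[
    [[0.006,0,0],0,0.015],
    [[0.006,0,0],0,0.015],
    [[0.004,0,0],0,0.015],
    [[0.004,0,0],0,0.015],
    [[0.004,0,0],0,0.015],
    [[0.004,0,0],0,0.015],
    [[0.004,0,0],0,0.015],
    [[0.004,0,0],0,0.015],
    [[0,0,0],0,0.015],
  ],
)

```text
time_s: 6.55
ee_pos: [0.5858, -0.1383, 0.0183]
eef_rot: [-3.141, -0.0, 1.66]
force: [1.2, -0.2, -0.6]
grip_width: 0.015
grip_force: 0.0
```

```bash
cat > die.py <<'E'
from h import *
O=np.array([575.6,-35.65]);e=np.array([.08905,-.99603]);ny=np.array([-e[1],e[0]])
g=lambda q:np.array([(np.array(q)[:2]*1000-O)@e,(np.array(q)[:2]*1000-O)@ny,q[2]*1000]).round(1)
def die(n="side"):
    c=camera(n); im=c["image"]; hsv=cv2.cvtColor(im,cv2.COLOR_RGB2HSV)
    m=((hsv[...,0]>15)&(hsv[...,0]<35)&(hsv[...,1]>140)&(hsv[...,2]>110))
    P=[g(pt(c,u,v,z=.026))[:2] for v,u in zip(*np.where(m))]
    P=np.array([p for p in P if abs(p[1])<27 and -5<p[0]<125],np.float32)
    print(n,len(P),"x",np.percentile(P[:,0],[1,50,99]),cv2.minAreaRect(P)); return c
E
python3 - <<'E'
from die import *
print(g(get_obs()["ee_pos"]),get_obs()["force"])
c=die("side"); cv2.imwrite("pics/s2.png",cv2.resize(c["image"][200:340,220:400,::-1],None,fx=4,fy=4))
die("top")
E
```

```text
[103.2   1.   18.3] [ 1.17838817 -0.18308271 -0.61547989]
side 524 x [17.42299971 63.5        93.5       ] ((54.349998474121094, 0.7000007629394531), (41.80000305175781, 78.5), 90.0)Traceback (most recent call last):
  File "<stdin>", line 4, in <module>
  File "die.py", line 9, in die
    print(n,len(P),"x",np.percentile(P[:,0],[1,50,99]),cv2.minAreaRect(P)); return c
                                     ~^^^^^
IndexError: too many indices for array: array is 1-dimensional, but 2 were indexed
```

View pics/s2.png

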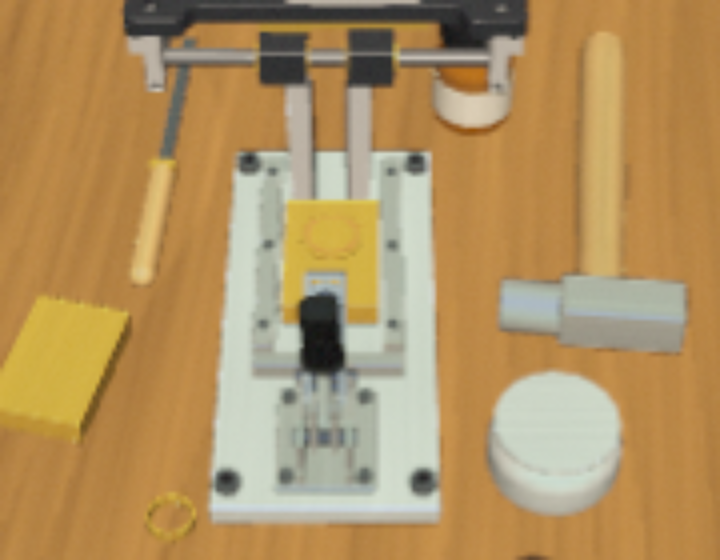

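The side view shows the die pushed straight ahead of the fingertips, square in the channel, with about 25 mm to go to the stop.

Call:
jog_arm(
  rows=[
    [[0.004,0,0],0,0.015],
    [[0.004,0,0],0,0.015],
    [[0.004,0,0],0,0.015],
    [[0.004,0,0],0,0.015],
    [[0.003,0,0],0,0.015],
    [[0.002,0,0],0,0.015],
    [[0.001,0,0],0,0.015],
  ],
)

```text
time_s: 7.23
ee_pos: [0.5839, -0.1169, 0.0184]
eef_rot: [-3.141, -0.0, 1.66]
force: [0.5, -1.2, -0.8]
grip_width: 0.015
grip_force: 0.8
```

Call:
jog_arm(
  rows=[
    [[0.001,0,0],0,0.015],
    [[0.001,0,0],0,0.015],
  ],
)

```text
time_s: 7.4
ee_pos: [0.5838, -0.1153, 0.0184]
eef_rot: [3.142, 0.0, 1.66]
force: [0.3, -2.6, -0.4]
grip_width: 0.0149
grip_force: 0.8
```

Call:
jog_arm(
  rows=[
    [[0.001,0,0],0,0.015],
    [[0.001,0,0],0,0.015],
  ],
)

```text
time_s: 7.57
ee_pos: [0.5837, -0.1136, 0.0185]
eef_rot: [3.141, 0.001, 1.66]
force: [0.6, -9.9, -0.9]
grip_width: 0.0149
grip_force: 5.3
```

Call:
jog_arm(
  rows=[
    [[0.0008,0,0],0,0.015],
    [[0,0,0],0,0.015],
    [[0,0,0],0,0.015],
    [[0,0,0],0,0.015],
  ],
)

```text
time_s: 7.9
ee_pos: [0.5837, -0.1137, 0.0187]
eef_rot: [3.141, 0.002, 1.66]
force: [-0.0, -9.4, -1.6]
grip_width: 0.0151
grip_force: 4.6
```

```bash
python3 - <<'E'
from die import *
print(g(get_obs()["ee_pos"]),get_obs()["force"])
c=die("side")
cv2.imwrite("pics/s3.png",cv2.resize(c["image"][230:340,250:360,::-1],None,fx=5,fy=5))
E
```

```text
[78.4  1.1 18.7] [-2.86213852e-03 -9.35255710e+00 -1.59161046e+00]
side 425 x [-1.89999998 42.70000076 68.90000153] ((33.47097396850586, 0.8897285461425781), (70.87162017822266, 42.30010986328125), 0.09760621935129166)
```

View pics/s3.png

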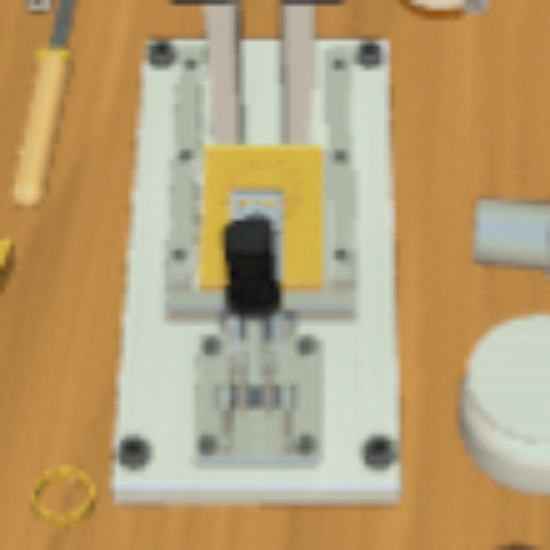

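The die is home: its face is on the stop, it is square, and the push force holds at about 9 N. I'll back off, rise, and travel above the near side of the handle.

Call:
jog_arm(
  rows=[
    [[-0.006,0,0],0,0.015],
    [[-0.008,0,0],0,0.015],
    [[0,0,-0.02],0,0.015],
    [[0,0,-0.03],0,0.0],
    [[0,0,-0.03],0,0.0],
    [[0,0,-0.03],0,0.0],
    [[0,0,-0.03],0,0.0],
    [[0,0,-0.03],0,0.0],
    [[0,0,-0.03],0,0.0],
    [[0,0,0],0,0.0],
  ],
)

```text
time_s: 8.78
ee_pos: [0.5865, -0.1272, 0.2249]
eef_rot: [3.133, 0.003, 1.66]
force: [0.1, -0.1, 0.2]
grip_width: 0.0006
grip_force: 0.0
```

Call:
jog_arm(
  rows=[
    [[0.025,-0.001,0],0,0.0],
    [[0.03,0,0],0,0.0],
    [[0.03,0,0],0,0.0],
    [[0.03,0,0],0,0.0],
    [[0.021,0,0],0,0.0],
    [[0,0,0],0,0.0],
    [[0,0,0],0,0.0],
  ],
)

```text
time_s: 9.37
ee_pos: [0.5716, 0.0093, 0.2183]
eef_rot: [-3.141, -0.0, 1.662]
force: [0.3, -0.3, 0.5]
grip_width: 0.0004
grip_force: 0.0
```

```bash
python3 - <<'E'
from die import *
print(g(get_obs()["ee_pos"]),get_obs()["force"],get_obs()["grip_width"],get_obs()["qpos"])
E
```

```text
[-4.520e+01  1.000e-01  2.183e+02] [ 0.29174172 -0.28449975  0.4704961 ] 0.00042059269557185534 [-4.77865029e-02  3.39260617e-01  1.43929419e+00  1.44889463e-04
  1.36327503e+00 -1.38583346e-01]
```

Next, down beside the handle (to z 0.128), then push along the arc in stages.

Call:
jog_arm(
  rows=[
    [[0,0,0.02],0,0.0],
    [[0,0,0.025],0,0.0],
    [[0,0,0.025],0,0.0],
    [[0,0,0.015],0,0.0],
    [[0,0,0.005],0,0.0],
    [[0,0,0],0,0.0],
  ],
)

```text
time_s: 9.87
ee_pos: [0.5713, 0.0079, 0.1274]
eef_rot: [-3.139, -0.0, 1.659]
force: [0.4, 0.7, -0.2]
grip_width: 0.0006
grip_force: 0.0
```

Call:
jog_arm(
  rows=[
    [[0.004,0,0],0,0.0],
    [[0.005,0,0],0,0.0],
    [[0.005,0,0],0,0.0],
    [[0.0045,0,0.0022],0,0.0],
    [[0.0045,0,0.0022],0,0.0],
    [[0.0045,0,0.0026],0,0.0],
    [[0.0043,0,0.004],0,0.0],
    [[0.0043,0,0.004],0,0.0],
    [[0.0042,0,0.004],0,0.0],
  ],
)

```text
time_s: 10.62
ee_pos: [0.5679, 0.0494, 0.1088]
eef_rot: [-3.141, 0.0, 1.66]
force: [1.1, -0.1, 1.5]
grip_width: 0.0008
grip_force: 0.5
```

```bash
python3 - <<'E'
from die import *
print(g(get_obs()["ee_pos"]),get_obs()["force"])
c=camera("side")
cv2.imwrite("pics/s4.png",cv2.resize(c["image"][200:340,220:400,::-1],None,fx=4,fy=4))
E
```

```text
[-8.540e+01 -1.000e-01  1.088e+02] [ 1.10914157 -0.12839097  1.47498355]
```

View pics/s4.png

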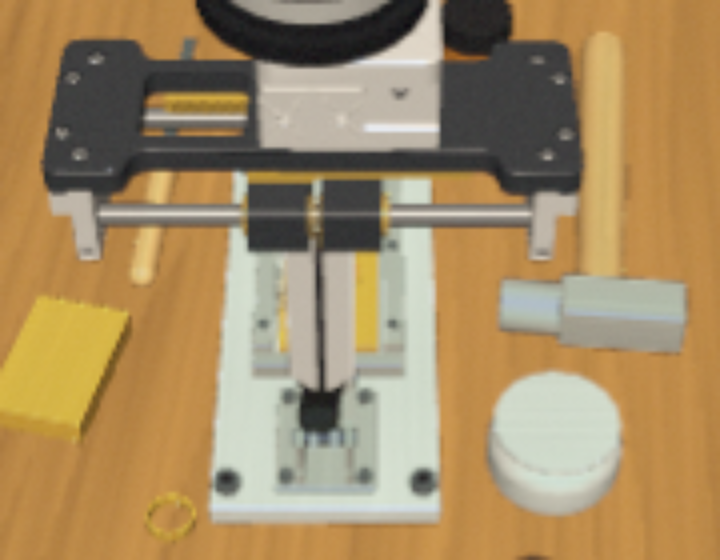

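The side view shows the closed fingers centred on the black grip at (318,408) and pressing it over. The die is still at home. I'll continue along the arc.

Call:
jog_arm(
  rows=[
    [[0.0025,0,0.004],0,0.0],
    [[0.0025,0,0.004],0,0.0],
    [[0.002,0,0.004],0,0.0],
    [[0.002,0,0.004],0,0.0],
    [[0.0008,0,0.0033],0,0.0],
    [[0.0007,0,0.0033],0,0.0],
    [[0.0005,0,0.0033],0,0.0],
  ],
)

```text
time_s: 11.25
ee_pos: [0.5671, 0.0603, 0.0832]
eef_rot: [-3.142, -0.0, 1.66]
force: [-0.5, 0.4, 0.0]
grip_width: 0.0005
grip_force: 0.2
```

Call:
jog_arm(
  rows=[
    [[0.0005,0,0.003],0,0.0],
    [[0.0005,0,0.003],0,0.0],
    [[0.0005,0,0.003],0,0.0],
    [[0.0005,0,0.003],0,0.0],
    [[0,0,0],0,0.0],
  ],
)

```text
time_s: 11.67
ee_pos: [0.5666, 0.0621, 0.0708]
eef_rot: [-3.141, -0.0, 1.66]
force: [0.1, 0.3, -0.5]
grip_width: 0.0004
grip_force: 0.0
```

Call:
jog_arm(
  rows=[
    [[0,0,0.002],0,0.0],
    [[0,0,0.002],0,0.0],
    [[0,0,0],0,0.0],
  ],
)

```text
time_s: 11.92
ee_pos: [0.567, 0.0621, 0.0674]
eef_rot: [3.141, -0.0, 1.66]
force: [0.5, 1.1, 2.0]
grip_width: 0.0002
grip_force: 0.8
```

```bash
python3 - <<'E'
from die import *
print(g(get_obs()["ee_pos"]),get_obs()["force"])
for n in("top","side"):
    c=camera(n); Q=[]
    for v in range(200,340):
        for u in range(220,330):
            if c["range_z"][v,u]>0:
                q=g(pt(c,u,v)) 
                if -160<q[0]<-106 and abs(q[1])<12 and 40<q[2]<120: Q.append(q)
    Q=np.array(Q)
    if len(Q): print(n,len(Q),Q.min(0),np.median(Q,0),Q.max(0))
E
```

```text
[-98.1   0.2  67.4] [0.4901398  1.06334227 2.00737472]
side 422 [-135.   -11.    63.5] [-107.2     0.2    79.15] [-106.1   11.9  119.8]
```

Call:
jog_arm(
  rows=[
    [[0,0,0.001],0,0.0],
    [[0,0,0.001],0,0.0],
    [[0,0,0],0,0.0],
  ],
)

```text
time_s: 12.27
ee_pos: [0.5672, 0.0623, 0.0661]
eef_rot: [3.141, -0.0, 1.66]
force: [-2.5, 2.8, 8.9]
grip_width: 0.0007
grip_force: 4.1
```

Call:
jog_arm(
  rows=[
    [[0,0,-0.015],0,0.0],
    [[0,0,-0.03],0,0.0],
    [[0,0,-0.03],0,0.0],
    [[0,0,-0.03],0,0.0],
    [[0,0,-0.03],0,0.0],
    [[0,0,-0.03],0,0.0],
    [[-0.02,-0.035,0],0,0.0],
    [[-0.02,-0.035,0],0,0.0],
    [[-0.02,-0.035,0],0,0.0],
    [[0,-0.035,0],0,0.0],
    [[0,-0.035,0],0,0.0],
    [[0,0,0],0,0.0],
  ],
)

```text
time_s: 13.27
ee_pos: [0.3938, -0.0137, 0.2306]
eef_rot: [-3.141, 0.0, 1.659]
force: [-0.3, 0.4, 0.9]
grip_width: 0.0006
grip_force: 0.0
```

```bash
python3 - <<'E'
from die import *
print(g(get_obs()["ee_pos"]),get_obs()["force"])
c=die("side"); Q=[]
cv2.imwrite("pics/s5.png",cv2.resize(c["image"][220:340,240:400,::-1],None,fx=4.5,fy=4.5))
for v in range(200,340):
    for u in range(220,400):
        if c["range_z"][v,u]>0:
            q=g(pt(c,u,v)) 
            if -160<q[0]<-75 and abs(q[1])<9 and 40<q[2]<120: Q.append(q)
Q=np.array(Q)
for x in range(-140,-70,10):
    s=Q[(Q[:,0]>=x)&(Q[:,0]<x+10)]
    if len(s): print(x,len(s),s[:,2].max())
E
```

```text
[ -38.  -179.1  230.6] [-0.2544739   0.36839099  0.87237997]
side 409 x [-1.89999998 37.5        68.90000153] ((33.4708137512207, 0.9835109710693359), (70.87162017822266, 42.487674713134766), 0.09760621935129166)
-140 45 71.4
-130 55 71.0
-120 52 70.0
-110 44 69.6
-100 46 67.5
-90 49 67.3
-80 21 66.8
```

View pics/s5.png

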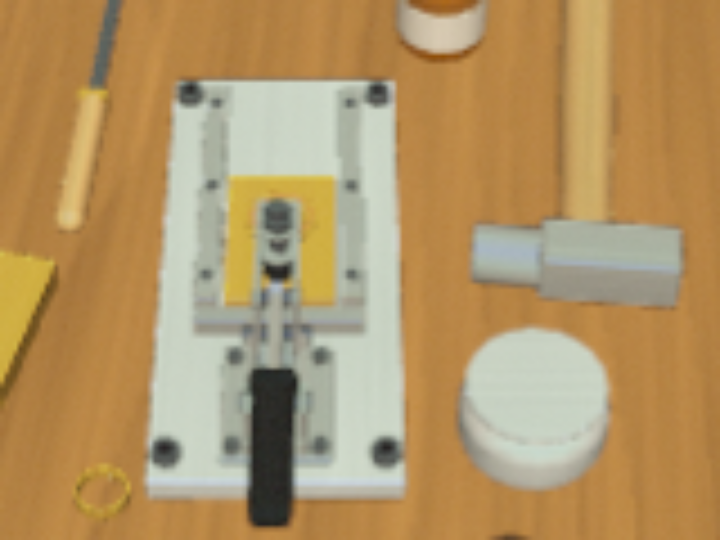

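The handle lies flat and locked, with its tip at about x -135 and its top at z 71. The pad is down on the die, the die is at home, and the arm is clear, so I'm handing in.

```bash
python3 -c "
from station import *
print(hand_in())"
```

```text
the job is handed in; nothing more can be done
None
```

The die was pushed home against the stop, the clamp handle was pressed past its dead point into lock with the pad on the die, the arm was clear of everything, and the job was handed in at about 13 s; the hand-in call returned no verdict.

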